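Take the top glass panel off the pile and lay it in the rinsing tub

ROBOT

A 6-joint arm with a two-finger parallel gripper is mounted at the origin on the work surface. World frame = base frame: x ahead of the robot, y to its left, z up, the work surface at z = 0. Lengths are in m, angles in rad, forces in N, time in s.
With the tool pointing down it reaches from about 0.35 to 0.8 m from the base axis. Payload 7.3 kg.
Tool frame: the origin (TCP) lies between the finger pads; the fingertips stand 25 mm ahead of it and the grasp point (between the pads) lies 6 mm ahead of it (r.tip_extent is the distance from the TCP to the fingertips, in m); z points along the fingers, y is the line along which they close (so a half turn about z gives the same grasp; the last joint's range is limited). The gripper opens to 85 mm and grips with 20 to 120 N. Pads are 22 mm wide; open, the fingers measure 114 mm over their backs; the gripper's body (76 mm by 85 mm) begins 54 mm behind the grasp point. The pads swing forward as they close: fully open they stand 13 mm farther back than shut.
Start: joints at [-1.422, 0.342, 1.524, -0, 1.275, -0.146], TCP at [0.153, -0.502, 0.256] pointing down, gripper open.
Joint ranges: [-2.53, 2.53], [-0.77, 2.02], [0.04, 2.7], [-1, 4.14], [0.28, 2.66], [-3.11, 3.11]. Speed limits (rad/s): [2.57, 2.57, 3.14, 3.14, 3.14, 3.14].

INTERFACE

Orientations are given as a unit quaternion [x, y, z, w].
In Python, from workcell import r, command_gripper, optics gives the robot as it stands. The module is installed in compiled form; this text tells all that it offers. Calls block until the motion is done:
- r.reach(position, orientation): joint-space move of the TCP to a pose.
- r.move_straight(position, orientation=None, speed=0.15, max_force=None): straight line of the TCP; orientation=None keeps the orientation; speed is the mean speed in m/s. With max_force (N) it stops when the force on the tool has changed by that much, and returns True; else False.
- r.movej(angles): joint-space move.
- command_gripper(opening, force=None): finger opening in m; force is the grip in N (None keeps the last); returns when the fingers have stopped.
- r.hold(seconds).
- r.solve_ik(position, orientation): joint angles nearest the present ones, or None.
- r.read_state(): the state.
- optics.get_image(name): name is "side" or "top" or "wrist"; returns (picture, depth): 384x512x3 uint8, red, green, blue; 384x512 float32, m along the optical axis (not along the pixel's ray), 0 where there is no reading.
- optics.camera_model(name): a dict with "K" (3x3 intrinsics, pixels), "k1" (the pictures are not rectified: a ray, as slopes to the right and down, at radius r is drawn at 1 + k1 r^2 times it, then the intrinsics apply), "R" (3x3) and "t" (3): a world point X has camera coordinates R X + t; the wrist camera has in their place "tool_from_camera" (4x4, takes a point from camera to tool coordinates, whose origin is the TCP and whose axes are the flange's). Camera axes: x right, y down, z forward; pixel columns grow to the right and rows downward; lengths in m; the calibration is good to about 2 mm. A picture is of the moment at which its call begins: read the wrist's pose just before it. camera_model takes no time and is no camera call.
A pose or a line that the arm cannot do raises r.PlanningError and nothing moves.
- r.finish_job(): hands the job in; it is judged then, once.
The state is a dict: "time_s": time; "joint_positions": joint angles; "dq": joint speeds; "tau": joint torques, N m; "eef_pos": TCP position; "eef_rot": TCP orientation; "contact_force": force on the tool from outside, world axes, zero at the start; "torque": the same for the moment, N m; "grip_width": finger opening in m; "grip_force": force on a finger pad.
Only numpy, scipy, OpenCV 4.12 (cv2) and the standard library are available. Lean on these libraries where they do the work, as an engineer would, in place of code of your own. Each camera call takes 0.05 s, during which the arm holds its last target. There are 200 camera calls.

TASK

Three copper-foiled glass panels lie criss-cross in a pile on the soldering board. Lift the topmost panel up and clear of the others without dragging it over them or shifting the two panels beneath, and lay it gently, flat, on the floor of the brown rinsing tub; do not drop it, and let go.

Things in the scene. Friction and masses are not known exactly. Their poses are not given: they have to be found in the camera images.
- top_panel: topmost panel of the pile: milky glass slab with copper rims and three copper cross lines, 130 x 42 x 12 mm, about 160 g. It lies flat on the middle panel, across it. Origin: centre of the underside; x along its 130 mm length, y along its 42 mm width (the side to grip across), z up.
- middle_panel: panel under the top one: the same milky glass and copper, one cross line, 150 x 60 x 12 mm, about 270 g, lying flat across the base panel. Origin: on the underside, in the middle of one short end; x runs from there along its 150 mm length, so its centre is at x = 75 mm; z up. It sticks out on both sides of the top panel, so fingertips beside the top panel's middle stand above it.
- base_panel: lowest panel of the pile: the same glass and copper, two cross lines, 170 x 80 x 12 mm, about 400 g, lying flat on the soldering board, whose top is 6 mm above the table. Origin: on the underside, in the middle of one short end; x runs from there along its 170 mm length (centre at x = 85 mm); z up.
- tub: brown plastic rinsing tub, open on top, fixed to the table, empty: 240 x 180 mm outside and 45 mm high, walls and floor 4 mm thick; it stands to the left or to the right of the pile. Origin: centre of the underside, on the table; x along the 240 mm side, y along the 180 mm side, z up.
Things that resemble listed ones, but are neither listed nor needed, are in the scene too. Leave any blue or purple look-alike of the top_panel alone.

How it is judged:
By the outcome, as a careful person would: the job done as asked, in the order asked, and still so for the second after the job is handed in, with the robot touching nothing.
It also fails if it takes over 35 s, if anything falls off the work surface, if the arm or the gripper's body presses on something with over 40 N, if the wrist force passes 120 N, or if a joint passes its speed limit or range.

## Working session

There is one attempt and no reset: what is moved stays moved. The work goes in short steps, each a Python script; the robot and the scene stay as the last script left them, time stands still between calls to the robot, and variables do not carry over. Pictures are saved under pics/ and viewed, at most 10 in all, crops included, and the job is handed in when it is done.

```bash
mkdir -p pics; cat > h.py <<'E'
import numpy as np, cv2
from workcell import r, command_gripper, optics
def grab(n):
    p,d=optics.get_image(n); return p,d
def save(n,p): cv2.imwrite('pics/'+n+'.png',p[...,::-1])
def world(name,uv,d):
    "pixels Nx2, depth image -> world pts (fixed cams)"
    c=optics.camera_model(name);K=np.array(c['K']);uv=np.atleast_2d(np.array(uv,float))
    xy=cv2.undistortPoints(uv.reshape(-1,1,2),K,np.array([c['k1'],0,0,0.])).reshape(-1,2)
    z=np.array([d[int(round(v)),int(round(u))] for u,v in uv])
    P=np.c_[xy,np.ones(len(xy))]*z[:,None]
    return (P-np.array(c['t']))@np.array(c['R'])
E
python3 - <<'E'
from h import *
p,d=grab('top');q,e=grab('side')
np.savez('v.npz',p=p,d=d,q=q,e=e)
save('top0',p);save('side0',q)
print({k:np.round(v,3).tolist() for k,v in optics.camera_model('top').items()})
E
```

```text
{'K': [[477.101, 0.0, 252.834], [0.0, 477.101, 201.232], [0.0, 0.0, 1.0]], 'k1': 0.066, 'R': [[-0.025, -1.0, 0.002], [-0.994, 0.024, -0.105], [0.105, -0.004, -0.994]], 't': [-0.008, 0.447, 1.324]}
```

View pics/top0.png

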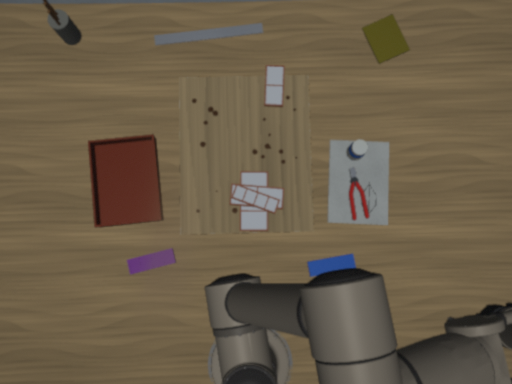

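View pics/side0.png

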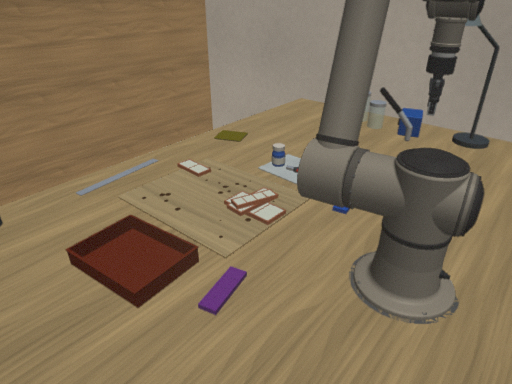

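The top view has a pile at about (256,198) and a tub at (125,181). The other panel-like things are a lone white panel at (274,86), a purple bar at (152,261) and a blue bar at (332,265). The topmost slab of the pile is the one that fits, so I'll confirm it in a crop.

```bash
python3 - <<'E'
from h import *
v=np.load('v.npz');p,d=v['p'],v['d']
c=cv2.resize(p[165:240,215:300],None,fx=8,fy=8,interpolation=cv2.INTER_CUBIC);save('crop1',c)
for uv in [(256,198),(254,178),(275,203),(254,225),(125,185),(220,150),(274,80)]: print(uv,world('top',uv,d)[0].round(4))
# tub: rim points and floor
t=world('top',[(91,141),(153,137),(161,220),(96,226),(125,185)],d);print(t.round(3))
E
```

```text
(256, 198) [ 0.4527 -0.0278  0.0463]
(254, 178) [ 0.5133 -0.0239  0.0185]
(275, 203) [ 0.438  -0.0805  0.0405]
(254, 225) [ 0.3793 -0.0205  0.0187]
(125, 185) [0.5042 0.3459 0.0028]
(220, 150) [0.5992 0.0722 0.0069]
(274, 80) [ 0.798  -0.0889  0.0212]
[[0.624 0.428 0.046]
 [0.631 0.256 0.049]
 [0.4   0.241 0.019]
 [0.386 0.412 0.05 ]
 [0.504 0.346 0.003]]
```

View pics/crop1.png

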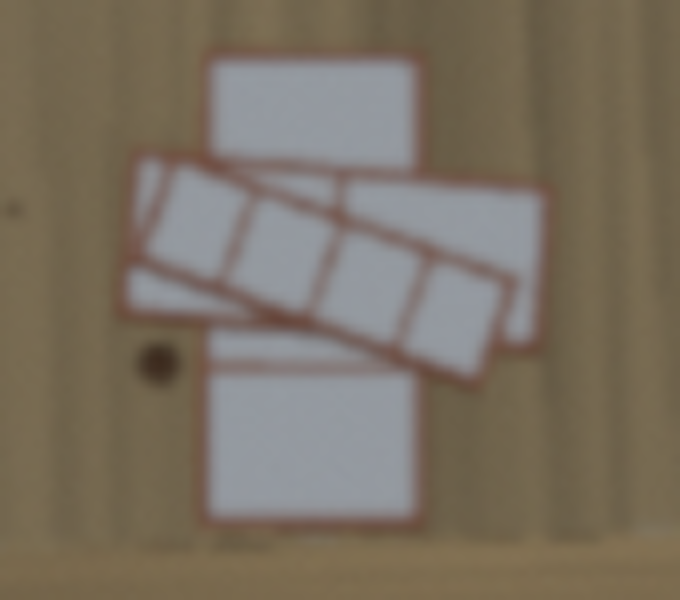

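The crop confirms that the topmost slab, centred at about (328,270) in the crop, has three cross lines. The one below it has one line and the base has two. Next I'll move above it for a closer wrist view.

```bash
cat >> h.py <<'E'
from scipy.spatial.transform import Rotation as Ro
def down(yaw):
    "tool z down, tool x along world yaw; closes along y"
    x=np.array([np.cos(yaw),np.sin(yaw),0]);z=np.array([0,0,-1.]);return Ro.from_matrix(np.c_[x,np.cross(z,x),z]).as_quat()
def ray(c,uv,z,R,t):
    "pixels -> points on plane z; R,t camera-to-world"
    xy=cv2.undistortPoints(np.array(uv,float).reshape(-1,1,2),np.array(c['K']),np.array([c['k1'],0,0,0.])).reshape(-1,2)
    D=np.c_[xy,np.ones(len(xy))]@R.T
    return t+D*((z-t[2])/D[:,2])[:,None]
def best(pos,yaw):
    "pick of the half turns with the least wrist travel"
    q0=np.array(r.read_state()['joint_positions']);o=[]
    for k in (0,np.pi):
        j=r.solve_ik(pos,down(yaw+k))
        if j is not None:o.append((abs(np.array(j)-q0).max(),yaw+k))
    return min(o)[1]
E
python3 - <<'E'
from h import *
c=optics.camera_model('top');R=np.array(c['R']).T;t=-R@np.array(c['t'])
pp=np.array([(175,160),(518,278),(480,382),(138,262)])/8+[215,165]
P=ray(c,pp,.042,R,t);print(P.round(4))
a=(P[1]+P[2]-P[0]-P[3])/2;w=(P[3]+P[2]-P[0]-P[1])/2
yaw=np.arctan2(a[1],a[0]);ctr=P.mean(0)
print(ctr,np.linalg.norm(a),np.linalg.norm(w),yaw)
T=ray(c,[(89,141),(155,136),(162,221),(95,227)],.045,R,t);print(T.round(4),T.mean(0))
a=(T[0]+T[1]-T[2]-T[3])/2;w=(T[0]+T[3]-T[1]-T[2])/2;print('tub',np.linalg.norm(a),np.linalg.norm(w),np.arctan2(a[1],a[0]))
print(r.tip_extent,np.round(optics.camera_model('wrist')['tool_from_camera'],3).tolist(),r.read_state()['eef_rot'],r.read_state()['time_s'])
pos=[ctr[0],ctr[1],.20]
y=best(pos,yaw);print('yaw used',y);r.reach(pos,down(y))
command_gripper(.055);print('tip',r.tip_extent)
r.hold(.2);s=r.read_state();p,d=grab('wrist');save('wrist1',p)
np.savez('w1.npz',p=p,d=d,pos=s['eef_pos'],rot=s['eef_rot']);print(s['eef_pos'],s['eef_rot'],s['time_s'],s['contact_force'],s['joint_positions'])
E
```

```text
[[ 0.4911  0.0247  0.042 ]
 [ 0.4467 -0.0939  0.042 ]
 [ 0.4106 -0.0796  0.042 ]
 [ 0.4555  0.0383  0.042 ]]
[ 0.45096543 -0.02764444  0.042     ] 0.12639495942976212 0.03841283713859004 -1.9316656149416287
[[0.6243 0.4343 0.045 ]
 [0.6349 0.2514 0.045 ]
 [0.3953 0.2332 0.045 ]
 [0.3836 0.4157 0.045 ]] [0.50952003 0.33364791 0.045     ]
tub 0.24087519771365076 0.1830731544659084 0.07623996704563989
0.025 [[-0.0, -0.947, -0.321, 0.082], [1.0, 0.0, -0.001, -0.0], [0.001, -0.321, 0.947, -0.118], [0.0, 0.0, 0.0, 1.0]] [ 9.89158003e-01  1.46853386e-01 -9.12416095e-06 -7.27209031e-04] 0.1
yaw used 1.2099270386481644
tip 0.025
[ 0.45096576 -0.02767112  0.20000282] [ 8.22542699e-01  5.68703357e-01  3.19306644e-06 -2.31541018e-06] 2.7333 [-0.1120362   0.82795629 -0.66007365] [-2.31200499e-01  2.68398541e-01  1.80135612e+00  8.93206794e-06
  1.07183715e+00  1.29734332e-01]
```

View pics/wrist1.png

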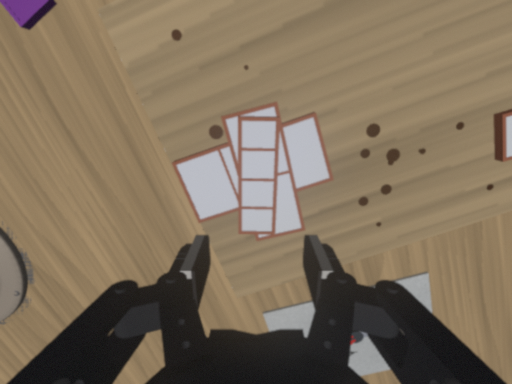

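The wrist view shows the panel aligned with the tool, spanning about (240..278, 115..234). I'll enlarge it for the corners.

```bash
python3 - <<'E'
from h import *
w=np.load('w1.npz');save('crop2',cv2.resize(w['p'][100:250,165:340],None,fx=4,fy=4,interpolation=cv2.INTER_CUBIC))
c=optics.camera_model('wrist');T=np.array(c['tool_from_camera']);R=Ro.from_quat(w['rot']).as_matrix()
Rc=R@T[:3,:3];tc=w['pos']+R@T[:3,3]
def med(u,v):
    z=np.median(w['d'][v-2:v+3,u-2:u+3]);xy=cv2.undistortPoints(np.array([[[u,v]]],float),np.array(c['K']),np.array([c['k1'],0,0,0.]))[0,0]
    return tc+Rc@(np.r_[xy,1]*z)
for n,uv in dict(top=[(258,130),(258,165),(258,195),(258,220)],mid=[(285,205),(233,140)],base=[(305,150),(205,185)],board=[(350,120),(200,80)]).items(): print(n,[med(*x).round(4).tolist() for x in uv])
E
```

```text
top [[0.4712, 0.0223, 0.0415], [0.4586, -0.0115, 0.0418], [0.4468, -0.0428, 0.0417], [0.4363, -0.0709, 0.0415]]
mid [[0.4702, -0.0694, 0.0295], [0.4423, 0.0207, 0.0296]]
base [[0.5122, -0.0194, 0.0171], [0.3902, -0.0173, 0.0176]]
board [[0.5712, -0.0073, 0.0062], [0.4302, 0.0906, 0.0059]]
```

View pics/crop2.png

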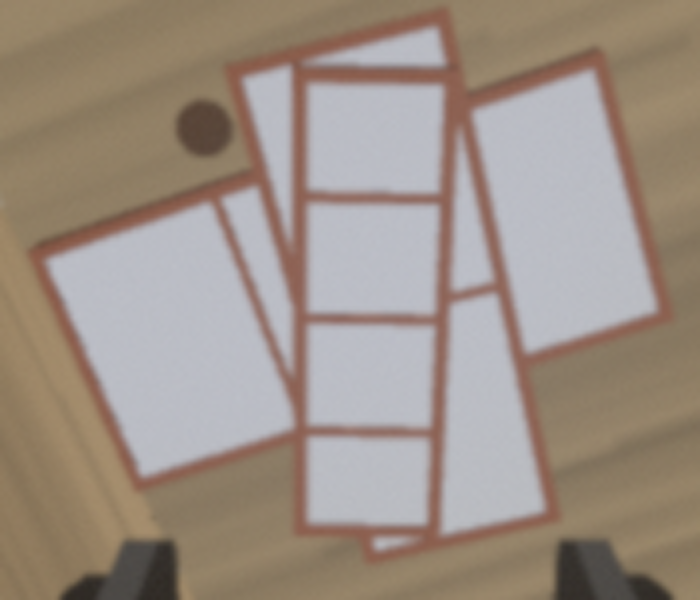

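```bash
python3 - <<'E'
from h import *
w=np.load('w1.npz')
c=optics.camera_model('wrist');T=np.array(c['tool_from_camera']);R=Ro.from_quat(w['rot']).as_matrix()
P=ray(c,np.array([(296,73),(455,75),(438,536),(296,532)])/4+[164.6,99.6],.042,R@T[:3,:3],w['pos']+R@T[:3,3])
a=(P[0]+P[1]-P[2]-P[3])/2;b=(P[1]+P[2]-P[0]-P[3])/2;ctr=P.mean(0)
print(P.round(4),ctr,np.linalg.norm(a),np.linalg.norm(b),np.arctan2(a[1],a[0]),np.arctan2(b[1],b[0])+np.pi/2)
E
```

```text
[[ 0.4574  0.0403  0.042 ]
 [ 0.4942  0.0259  0.042 ]
 [ 0.4477 -0.0932  0.042 ]
 [ 0.4101 -0.0776  0.042 ]] [ 0.45233091 -0.02616859  0.042     ] 0.12740880435435795 0.04008504088103264 1.1935543559565782 1.188106043413563
```

```bash
python3 - <<'E'
from h import *
yaw=1.1925
command_gripper(.043)
r.reach([.50,.12,.10],down(yaw)); r.move_straight([.50,.12,.045],speed=.15)
hit=r.move_straight([.50,.12,.024],speed=.02,max_force=3)
s=r.read_state();print(hit,s['eef_pos'],s['grip_width'],s['contact_force'],s['time_s'])
r.move_straight([.50,.12,.10],speed=.2)
E
```

```text
True [0.49986667 0.12003019 0.02910421] 0.04295479426681752 [-1.03437495 -0.55578317  6.1625817 ] 5.1083
```

```bash
python3 - <<'E'
from h import *
yaw=1.1925;x,y=.4523,-.0262;z=.0556
command_gripper(.055)
r.reach([x,y,.11],down(yaw))
print(r.move_straight([x,y,z],speed=.06,max_force=4))
s=r.read_state();print(s['eef_pos'],s['contact_force'],s['time_s'])
command_gripper(.03,force=35)
s=r.read_state();print(s['eef_pos'],s['grip_width'],s['grip_force'],s['contact_force'])
if s['grip_width']>.037:
    r.move_straight([x,y,z+.02],speed=.04); r.move_straight([x,y,.17],speed=.15)
s=r.read_state();print(s['grip_width'],s['grip_force'],s['contact_force'],s['time_s'])
q,e=grab('side');p,d=grab('top');save('lift',np.hstack([q[130:270,100:400],p[120:260,80:380]])) ; np.savez('v2.npz',p=p,d=d)
E
```

```text
False
[ 0.45255446 -0.02629037  0.05586467] [ 0.00099863 -0.13600299 -0.49816637] 7.6167
[ 0.45266799 -0.02630742  0.05619851] 0.04068373752436388 36.08820140361786 [-0.23678443  0.95590715  5.33413775]
0.04085995202794715 35.57552933692932 [-0.16427419  0.06682277 -2.13316188] 9.3167
```

View pics/lift.png

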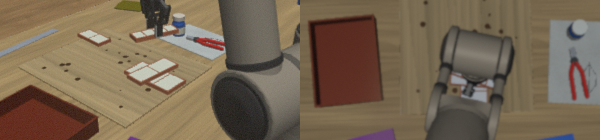

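The side view shows the panel held clear at crop (155,35), with the pile still at (155,77). Next I'll carry it to the tub.

```bash
python3 - <<'E'
from h import *
x,y,yaw=.5095,.3336,.076
r.reach([x,y,.17],down(best([x,y,.17],yaw))); 
s=r.read_state();print(s['eef_pos'],s['grip_width'],s['time_s'])
r.move_straight([x,y,.045],speed=.12)
r.hold(.3)
print(r.move_straight([x,y,.025],speed=.015,max_force=2.5))
s=r.read_state();print(s['eef_pos'],s['grip_width'],s['contact_force'],s['time_s'])
E
```

```text
[0.50965839 0.33267864 0.16965759] 0.04084314277120319 10.7833
True
[0.50943904 0.33357537 0.03025724] 0.041004837359192296 [ 0.10261424 -0.48526675  4.51365808] 13.2083
```

```bash
python3 - <<'E'
from h import *
r.hold(.3)
command_gripper(.056)
p0=r.read_state()['eef_pos']
r.move_straight([p0[0],p0[1],.06],speed=.04); r.move_straight([p0[0],p0[1],.20],speed=.2)
r.reach([.42,.20,.27],r.read_state()['eef_rot'])
s=r.read_state();print(s['eef_pos'],s['contact_force'],s['time_s'])
r.movej(s['joint_positions']+np.array([-1.5,0,0,0,0,0]))
p,d=grab('top');s=r.read_state();print(s['time_s'])
save('end',cv2.resize(p[120:250,75:325],None,fx=3,fy=3,interpolation=cv2.INTER_CUBIC))
for uv in [(125,165),(125,181),(125,197),(254,178),(254,198),(275,203),(254,225)]: print(uv,world('top',uv,d)[0].round(4))
E
```

```text
[0.4204947  0.20036641 0.26936186] [-0.19481274 -0.07340343 -0.40304331] 16.3083
18.625
(125, 165) [0.5602 0.3432 0.0135]
(125, 181) [0.5141 0.3431 0.0137]
(125, 197) [0.4687 0.3439 0.0102]
(254, 178) [ 0.5132 -0.0239  0.019 ]
(254, 198) [ 0.4546 -0.0224  0.0308]
(275, 203) [ 0.4391 -0.0811  0.0295]
(254, 225) [ 0.3794 -0.0206  0.0168]
```

View pics/end.png

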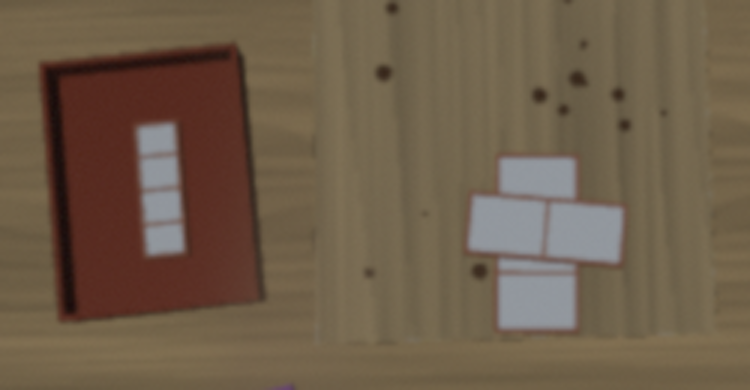

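The panel lies flat in the tub at about (160,190) in the crop. The middle panel (545,230) and base panel (537,243) have not moved, so I'm handing in.

```bash
python3 -c "
from h import *
print(r.finish_job())"
```

```text
the job is handed in; nothing more can be done
None
```

The top panel lies flat and released on the tub floor, the two panels beneath show no visible shift, and the job was handed in at about 18.6 s of the 35 s limit.

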